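Sweep the sound tablets into the counting tray's trough and close it

TASK

Sweep the three white tablets over the deck edge of the blue counting tray into its trough with your fingertips, leaving the discoloured brown tablet on the deck, then push the trough's clear cover fully shut. Only push: no tablet may be lifted off the tray, and the pot, the vial and the tweezers beside it stay where they are.

Things in the scene. Friction and masses are not known exactly. Their poses are not given: they have to be found in the camera images.
- counting_tray: Blue moulded tablet-counting tray, 156 mm (its x) by 184 mm (its y), fixed on the worktop. Origin: centre of its underside; z up. Flat deck from y -88 to +46 mm, top at z 26 mm; past its open edge at y +46 runs a sunk trough. Rims 4 mm thick with tops at z 34 mm stand at the deck's sides (x -78 to -74 and +74 to +78 mm) and along its rear (y -92 to -88 mm).
- deck_edge (a point): Middle of the deck's straight, rimless edge over the trough, at deck height; in the tray's frame (0, 46, 26) mm. Tablets swept past it along the tray's +y drop into the trough.
- trough_floor (a point): Middle of the trough's floor; in the tray's frame (0, 67, 6) mm. Inside, the trough spans x -74 to +74 and y +46 to +88 mm; its outer wall is 4 mm thick with its top at z 28 mm and carries the cover's hinge.
- cover (a joint): Angle of the clear, faintly tinted trough cover: 0 shut (flat over the trough), 1.57 upright, 2.0 fully open, leaning outward to the tray's +y. Starts at 1.65 to 1.95. Its stiff friction hinge keeps it wherever it is left (about 1 N at the free edge moves it), so push it all the way down. Hinge axis along the tray's x at y 94.5, z 30 mm in the tray's frame.
- cover_edge (a point): Middle of the cover's free edge, 47 mm from the hinge axis; moves with the cover. The cover plate is 148 mm long (x -74 to +74 mm in the tray's frame) and 3 mm thick; a thumb tab 36 mm wide at its middle reaches 10 mm past this point. Shut, its upper face is at z 32 mm.
- white_tablet_1_mid (a point): White tablet: flat round tablet with bevelled edges, 20 mm in diameter, 7 mm thick, about 12 g, lying flat on the deck; this is its centre. The four tablets lie side by side along the tray's x, at least 28 mm apart in x centre to centre, 20 to 60 mm short of the deck edge; which of the four places holds the brown one varies.
- white_tablet_2_mid (a point): White tablet: flat round tablet with bevelled edges, 20 mm in diameter, 7 mm thick, about 12 g, lying flat on the deck; this is its centre. The four tablets lie side by side along the tray's x, at least 28 mm apart in x centre to centre, 20 to 60 mm short of the deck edge; which of the four places holds the brown one varies.
- white_tablet_3_mid (a point): White tablet: flat round tablet with bevelled edges, 20 mm in diameter, 7 mm thick, about 12 g, lying flat on the deck; this is its centre. The four tablets lie side by side along the tray's x, at least 28 mm apart in x centre to centre, 20 to 60 mm short of the deck edge; which of the four places holds the brown one varies.
- brown_tablet_mid (a point): Discoloured dark brown tablet, the same size as the white ones (20 mm across, 7 mm thick), lying among them on the deck; this is its centre. It stays on the deck (being nudged there does no harm).
- drying_pot: White pot with a blue lid, 57 mm in diameter, 69 mm tall, standing loose behind the tray's rear rim. Origin: centre of its underside. Bystander.
- vial: Glass sample vial with a black screw cap, 25 mm in diameter, 50 mm tall, standing loose outside the trough's far end. Origin: centre of its underside. Bystander.
- tweezers: Steel tweezers, 124 mm long (its y), 15 mm wide, 10 mm high, lying loose on the worktop beyond the trough. Origin: centre of the underside. Bystander.

How it is judged:
By the outcome, as a careful person would: the job done as asked, in the order asked, and still so for the second after the job is handed in, with the robot touching nothing.
It also fails if it takes over 40 s, if anything falls off the work surface, if the arm or the gripper's body presses on something with over 40 N, if the wrist force passes 120 N, or if a joint passes its speed limit or range.

ROBOT

A 6-joint arm with a two-finger parallel gripper is mounted at the origin on a cart in front of the work surface, level with it; the furniture and walls round the work are solid. World frame = base frame: x ahead of the robot, y to its left, z up, the work surface at z = 0. Lengths are in m, angles in rad, forces in N, time in s.
With the tool pointing down it reaches from about 0.425 to 0.95 m from the base axis. Payload 3.5 kg.
Tool frame: the origin (TCP) lies on the centre line of the jaws, within the pads' length; the fingertips stand 22 mm ahead of it and the grasp point (between the pads) lies 3 mm ahead of it; z points along the fingers, y is the line along which they close (so a half turn about z gives the same grasp; the last joint's range is limited). The gripper opens to 85 mm and grips with 20 to 120 N. Pads are 22 mm wide; open, the fingers measure 114 mm over their backs; the gripper's body (76 mm by 85 mm) begins 54 mm behind the grasp point. The pads swing forward as they close: fully open they stand 13 mm farther back than shut.
Start: joints at [-1.419, 0.286, 1.577, -0, 1.279, -0.15], TCP at [0.201, -0.644, 0.253] pointing down, gripper open.
Joint ranges: [-2.77, 2.77], [-0.9, 2.22], [0.21, 2.48], [-1.53, 4.67], [0.24, 2.81], [-2.84, 2.84]. Speed limits (rad/s): [2.79, 2.79, 3.14, 3.14, 3.14, 3.14].

INTERFACE

Orientations are given as a unit quaternion [w, x, y, z].
In Python, from cell import telemetry, cams, ctrl gives the robot as it stands.
- The arm moves only by the tool apply_moves, never from a script. Its argument "commands" is a list of rows, each an object with "grip": the finger opening in cm, from 0 to 8.54; "translation": the shift along the world's x, y, z in cm, a list of three; "delta_rot": the turn, a rotation vector about the world's x, y, z in rad, a list of three. A call has 1 to 20 rows; each row is the pose to reach, as a shift and turn from the pose commanded when the call began; what a row does not reach only later rows make up. A row lasts 1/12 s, in which the tool goes at most 41.7 mm and 7.16 degrees, less where a joint would pass 70% of its speed; a pose out of reach is approached as far as the arm can. A call with a gripper value outside its range is refused whole. The fingers move at their own pace and stop on an object; the grip force is fixed at half the most. Time passes only in rows, so rows that repeat a pose let the fingers close. It gives the time, the measured TCP pose, the force, the opening and the grip force at its end, in the units of the state.
- telemetry.state(): the state, without advancing time (a new reading comes with each control period).
- cams.capture(name): name is "scene" or "top"; returns (picture, depth): 420x560x3 uint8, blue, green, red; 420x560 float32, m along the optical axis (not along the pixel's ray), 0 where there is no reading.
- cams.camera_model(name): a dict with "K" (3x3 intrinsics, pixels), "dist_coeffs" ([k1, k2, p1, p2, k3] as OpenCV has them; the pictures are not rectified), "view" (4x4, takes a point from world to camera coordinates). Camera axes: x right, y down, z forward; pixel columns grow to the right and rows downward; lengths in m; the calibration is good to about 2 mm. A picture is of the moment at which its call begins. camera_model takes no time and is no camera call.
- ctrl.job_done(): hands the job in; it is judged then, once.
The state is a dict: "time_s": time; "joint_pos": joint angles; "qvel": joint speeds; "joint_torque": joint torques, N m; "tcp_pos": TCP position; "ee_rot": TCP orientation; "ft_force": force on the tool from outside, world axes, zero at the start; "moment": the same for the moment, N m; "grip_width": finger opening in m; "grasp_force": force on a finger pad.
Only numpy, scipy, OpenCV 4.12 (cv2) and the standard library are available. Lean on these libraries where they do the work, as an engineer would, in place of code of your own. Each camera call takes 0.05 s, during which the arm holds its last target. There are 200 camera calls.

## Working session

There is one attempt and no reset: what is moved stays moved. The work goes in short steps, Python scripts to look and compute and a tool call to move; the robot and the scene stay as the last step left them, time stands still between calls to the robot, and variables do not carry over. Pictures are saved under pics/ and viewed, at most 10 in all, crops included, and the job is handed in when it is done.

Besides the shell and the picture viewer there is one more tool, called after "Call:" in YAML: its name, and indented under it one key for each argument. apply_moves: Moves the arm, as the interface text tells. Its arguments: {"type":"object","properties":{"commands":{"type":"array"}},"required":["commands"]}

```bash
mkdir -p pics
python3 - <<'E'
from cell import telemetry,cams,ctrl
import cv2,numpy as np
for n in("scene","top"):
    p,d=cams.capture(n); cv2.imwrite(f"pics/{n}0.png",p); np.save(f"{n}0.npy",d); m=cams.camera_model(n); print(n,np.round(m["K"],1),m["dist_coeffs"],np.round(m["view"],3))
s=telemetry.state();print(s["tcp_pos"],s["ee_rot"],s["ft_force"],s["time_s"],s["grip_width"])
E
```

```text
scene [[422.5   0.  281.8]
 [  0.  422.5 207.2]
 [  0.    0.    1. ]] [-0.1074881  0.         0.         0.         0.       ] [[-0.601 -0.799  0.011  0.424]
 [-0.575  0.423 -0.701  0.243]
 [ 0.555 -0.428 -0.713  0.781]
 [ 0.     0.     0.     1.   ]]
top [[474.1   0.  274.2]
 [  0.  474.1 214.5]
 [  0.    0.    1. ]] [0.02253611 0.         0.         0.         0.        ] [[ 0.029 -1.     0.003  0.179]
 [-0.995 -0.029 -0.098  0.496]
 [ 0.098  0.    -0.995  0.926]
 [ 0.     0.     0.     1.   ]]
[ 0.2005727  -0.64391265  0.25205606] [-1.10249295e-03  9.88636825e-01  1.50319701e-01 -6.60957894e-07] [ 0.3426338   0.67813916 -0.13111948] 0.1 0.08542568529260146
```

View pics/scene0.png

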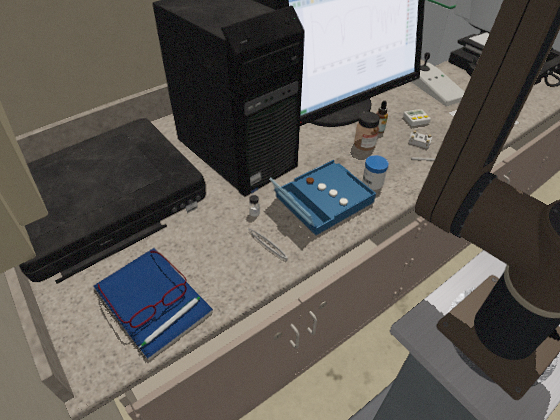

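View pics/top0.png

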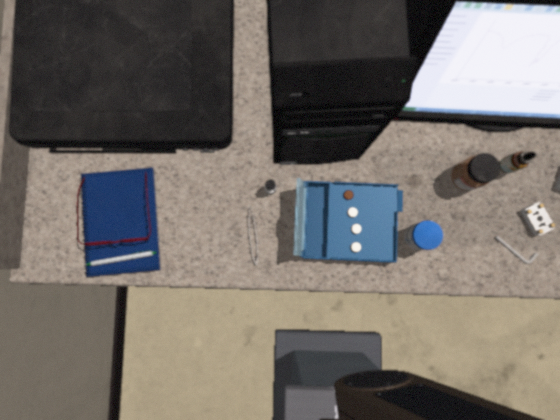

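The top view shows the tray around (350,222) with the trough on its left (world +y). The brown tablet is at (348,195) and the whites are at (353,212), (356,229) and (356,246). The cover stands open at u≈300, the vial is at (270,187) and the pot at (427,235).

```bash
cat > h.py <<'E'
import cv2,numpy as np
from cell import cams
def at_z(name,uv,z):
    m=cams.camera_model(name);V=np.array(m["view"])
    n=cv2.undistortPoints(np.array(uv,float).reshape(-1,1,2),np.array(m["K"]),np.array(m["dist_coeffs"])).reshape(-1,2)
    R,t=V[:3,:3],V[:3,3];c=-R.T@t
    r=np.c_[n,np.ones(len(n))]@R
    return c+r*((z-c[2])/r[:,2])[:,None]
def proj(name,P):
    m=cams.camera_model(name);V=np.array(m["view"])
    return cv2.projectPoints(np.array(P,float).reshape(-1,3),cv2.Rodrigues(V[:3,:3])[0],V[:3,3],np.array(m["K"]),np.array(m["dist_coeffs"]))[0].reshape(-1,2)
E
python3 - <<'E'
from h import *
p=cv2.imread("pics/top0.png")
w=(p.min(2)>150).astype(np.uint8);w[:180]=0;w[260:]=0;w[:,:330]=0;w[:,390:]=0
n,l,s,c=cv2.connectedComponentsWithStats(w)
print(s[1:,4],c[1:],at_z("top",c[1:],.033))
d=np.load("top0.npy");print(d[222,380],d[246,356],d[222,315])
cv2.imwrite("pics/c1.png",cv2.resize(p[165:285,240:450-10],None,fx=4,fy=4,interpolation=cv2.INTER_CUBIC))
E
```

```text
[ 1 84 84 84] [[347.         180.        ]
 [352.5        211.5       ]
 [356.3452381  228.11904762]
 [355.89285714 246.44047619]] [[0.56304865 0.05015228 0.033     ]
 [0.50005306 0.03834013 0.033     ]
 [0.46720156 0.03031785 0.033     ]
 [0.43098038 0.03078712 0.033     ]]
0.9455942 0.9338265 0.9686226
```

View pics/c1.png

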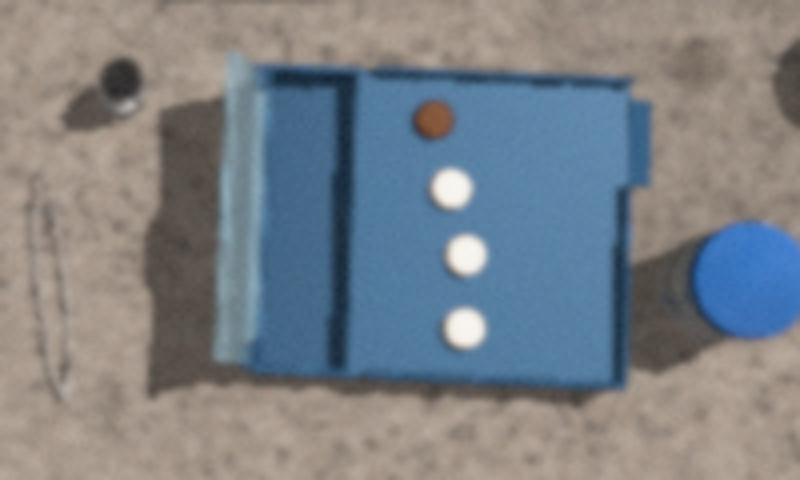

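The crop shows the rear rim corners at (632,78) and (625,388), the deck edge from (357,80) to (347,370), the brown tablet at (434,119), and the open cover at x 218-265.

Run:
```python
from h import *
from scipy.optimize import least_squares
f=lambda a:np.array(a,float)/4+[240,165]-[.375,.375]
r=at_z("top",f([(632,78),(625,388)]),.034); e=at_z("top",f([(357,80),(347,370)]),.026); b=at_z("top",f([(434,119)]),.033)
print(r,e,b)
# tray frame: corners (78,-92),( -78,-92); edge points (x free,46)
def T(q,P): 
    c,s=np.cos(q[2]),np.sin(q[2]); d=P[:,:2]-q[:2]; return d@np.array([[c,-s],[s,c]])
def res(q):
    a=T(q,r);g=T(q,e)
    return np.r_[(a-[[.078,-.092],[-.078,-.092]]).ravel(),g[:,1]-.046]
s=least_squares(res,[.49,.05,0]);print(s.x,s.fun*1000)
W=at_z("top",[(352.5,211.5),(356.35,228.1),(355.9,246.4)],.033)
print(T(s.x,W)*1000,T(s.x,b)*1000)
v=at_z("top",f([(122,78)]),.05);print("vial",v,T(s.x,v)*1000)
pt=at_z("top",f([(750,280)]),.069);print("pot",pt,T(s.x,pt)*1000)
tw=at_z("top",f([(38,180),(66,398)]),.005);print("tw",tw,T(s.x,tw)*1000)
c,sn=np.cos(s.x[2]),np.sin(s.x[2])
for th in(1.6,1.7,1.8,1.9,2.0):
    P=[np.r_[s.x[:2]+np.array([[c,-sn],[sn,c]])@[x,.0945-.047*np.cos(th)],.03+.047*np.sin(th)] for x in(.074,-.074)]
    print(th,(proj("top",P)-[240,165])*4)
```

```text
[[ 0.55745187 -0.05061377  0.034     ]
 [ 0.40353912 -0.04769862  0.034     ]] [[0.55381144 0.08538571 0.026     ]
 [0.40836908 0.08777744 0.026     ]] [[0.53412005 0.04749643 0.033     ]]
[ 0.48209363  0.04169336 -0.01758916] [-1.02988939  1.03256279  1.02988939  1.240203   -1.05302684 -1.21973897]
[[ 18.01562827  -3.03684026]
 [-14.65148644 -11.643973  ]
 [-50.83323355 -11.81528603]] [[51.91630749  6.7172212 ]]
vial [[0.54744833 0.20333918 0.05      ]] [[ 62.501524   162.77028456]]
pot [[ 0.45609899 -0.09765528  0.069     ]] [[ -23.53971698 -139.78429279]]
tw [[0.50079184 0.24519285 0.005     ]
 [0.39037433 0.2272419  0.005     ]] [[ 15.11611911 203.79687134]
 [-94.96858982 183.90665302]]
1.6 [[261.51790459  50.02740551]
 [248.86030888 361.32944799]]
1.7 [[251.65087801  49.70991768]
 [238.83799022 360.87002219]]
1.8 [[241.86260998  49.57005357]
 [228.90261685 360.42983031]]
1.9 [[232.26532972  49.60892701]
 [219.1683118  360.01387671]]
2.0 [[222.96803025  49.82533616]
 [209.74579821 359.62681027]]
```

Call:
apply_moves:
  commands:
    - {"grip": 0, "translation": [15, 32, -2], "delta_rot": [0, 0, 0.6]}
    - {"grip": 0, "translation": [15, 32, -2], "delta_rot": [0, 0, 0.6]}
    - {"grip": 0, "translation": [15, 32, -2], "delta_rot": [0, 0, 0.6]}
    - {"grip": 0, "translation": [15, 32, -2], "delta_rot": [0, 0, 0.6]}
    - {"grip": 0, "translation": [15, 32, -2], "delta_rot": [0, 0, 0.6]}
    - {"grip": 0, "translation": [15, 32, -2], "delta_rot": [0, 0, 0.6]}
    - {"grip": 0, "translation": [15, 32, -2], "delta_rot": [0, 0, 0.6]}
    - {"grip": 0, "translation": [15, 32, -2], "delta_rot": [0, 0, 0.6]}
    - {"grip": 0, "translation": [15, 32, -2], "delta_rot": [0, 0, 0.6]}
    - {"grip": 0, "translation": [29.9, 65.3, -8], "delta_rot": [0, 0, 1.25]}
    - {"grip": 0, "translation": [29.9, 65.3, -8], "delta_rot": [0, 0, 1.25]}
    - {"grip": 0, "translation": [29.9, 65.3, -8], "delta_rot": [0, 0, 1.25]}
    - {"grip": 0, "translation": [29.9, 65.3, -8], "delta_rot": [0, 0, 1.25]}
    - {"grip": 0, "translation": [29.9, 65.3, -8], "delta_rot": [0, 0, 1.25]}
    - {"grip": 0, "translation": [29.9, 65.3, -8], "delta_rot": [0, 0, 1.25]}
    - {"grip": 0, "translation": [29.9, 65.3, -8], "delta_rot": [0, 0, 1.25]}
    - {"grip": 0, "translation": [29.9, 65.3, -8], "delta_rot": [0, 0, 1.25]}
    - {"grip": 0, "translation": [29.9, 65.3, -8], "delta_rot": [0, 0, 1.25]}
    - {"grip": 0, "translation": [29.9, 65.3, -8], "delta_rot": [0, 0, 1.25]}
    - {"grip": 0, "translation": [29.9, 65.3, -8], "delta_rot": [0, 0, 1.25]}

```text
time_s: 1.77
tcp_pos: [0.4993, 0.0103, 0.1723]
ee_rot: [-0.001, 0.712, 0.702, -0.001]
ft_force: [-0.1, 0.0, 0.7]
grip_width: 0.0001
grasp_force: 0.0
```

Call:
apply_moves:
  commands:
    - {"grip": 0, "translation": [0, 0, -4], "delta_rot": [0, 0, 0]}
    - {"grip": 0, "translation": [0, 0, -8], "delta_rot": [0, 0, 0]}
    - {"grip": 0, "translation": [0, 0, -10.5], "delta_rot": [0, 0, 0]}
    - {"grip": 0, "translation": [0, 0, -11], "delta_rot": [0, 0, 0]}
    - {"grip": 0, "translation": [0, 0, -11], "delta_rot": [0, 0, 0]}

```text
time_s: 2.18
tcp_pos: [0.4978, 0.0077, 0.0616]
ee_rot: [-0.002, 0.714, 0.7, -0.001]
ft_force: [0.6, 0.7, -0.2]
grip_width: 0.0004
grasp_force: 0.0
```

Run:
```python
from h import *
p,d=cams.capture("scene")
cv2.imwrite("pics/s1.png",cv2.resize(p[145:245,240:390],None,fx=5,fy=5,interpolation=cv2.INTER_CUBIC))
```

```text
(no output)
```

View pics/s1.png

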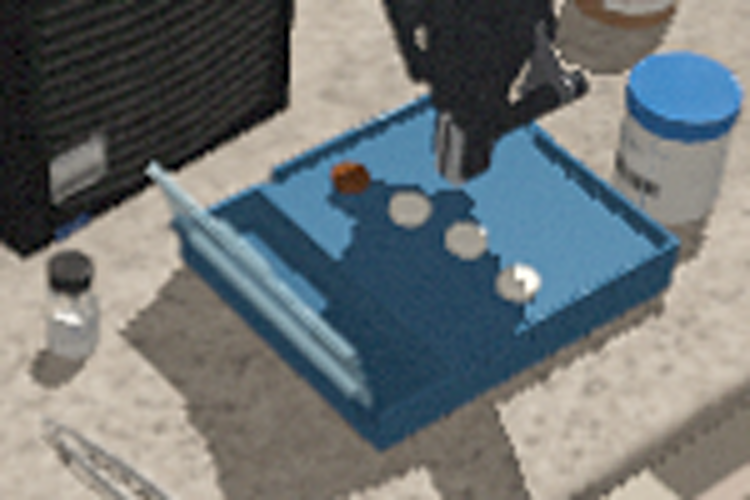

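The closed fingertip, at about (465,180) in the crop, is just above the deck behind the first white tablet (410,210). Brown is at (350,178), clear of the sweep.

Call:
apply_moves:
  commands:
    - {"grip": 0, "translation": [0.1, 0, -0.7], "delta_rot": [0, 0, 0]}
    - {"grip": 0, "translation": [0.1, 0, -1.0], "delta_rot": [0, 0, 0]}
    - {"grip": 0, "translation": [0.1, 0, -1.1], "delta_rot": [0, 0, 0]}
    - {"grip": 0, "translation": [0.1, 0, -1.1], "delta_rot": [0, 0, 0]}

```text
time_s: 2.57
tcp_pos: [0.5012, 0.0083, 0.0531]
ee_rot: [0.001, 0.714, 0.7, 0.0]
ft_force: [-0.3, -0.5, -1.0]
grip_width: -0.0002
grasp_force: 0.0
```

Call:
apply_moves:
  commands:
    - {"grip": 0, "translation": [0, 0, 0], "delta_rot": [0, 0, 0]}
    - {"grip": 0, "translation": [0, 0, 0], "delta_rot": [0, 0, 0]}

```text
time_s: 2.73
tcp_pos: [0.501, 0.0086, 0.0528]
ee_rot: [0.0, 0.714, 0.7, 0.0]
ft_force: [0.0, 0.1, -0.5]
grip_width: -0.0001
grasp_force: 0.0
```

Call:
apply_moves:
  commands:
    - {"grip": 0, "translation": [0, 0, -0.1], "delta_rot": [0, 0, 0]}
    - {"grip": 0, "translation": [0, 0, -0.1], "delta_rot": [0, 0, 0]}

```text
time_s: 2.9
tcp_pos: [0.5007, 0.0086, 0.0514]
ee_rot: [0.0, 0.714, 0.7, 0.0]
ft_force: [-0.1, -0.8, 0.2]
grip_width: 0.0
grasp_force: 0.0
```

Call:
apply_moves:
  commands:
    - {"grip": 0, "translation": [0, 0, -0.15], "delta_rot": [0, 0, 0]}
    - {"grip": 0, "translation": [0, 0.3, -0.15], "delta_rot": [0, 0, 0]}
    - {"grip": 0, "translation": [0, 0.7, -0.15], "delta_rot": [0, 0, 0]}
    - {"grip": 0, "translation": [0, 1.2, -0.15], "delta_rot": [0, 0, 0]}
    - {"grip": 0, "translation": [0, 1.8, -0.15], "delta_rot": [0, 0, 0]}
    - {"grip": 0, "translation": [0, 2.4, -0.15], "delta_rot": [0, 0, 0]}
    - {"grip": 0, "translation": [0, 3.0, -0.15], "delta_rot": [0, 0, 0]}

```text
time_s: 3.48
tcp_pos: [0.5006, 0.0393, 0.0498]
ee_rot: [-0.0, 0.714, 0.7, 0.0]
ft_force: [1.2, 0.7, 0.1]
grip_width: -0.0001
grasp_force: 0.0
```

Run:
```python
from h import *
p,d=cams.capture("scene")
cv2.imwrite("pics/s2.png",cv2.resize(p[145:245,240:390],None,fx=5,fy=5,interpolation=cv2.INTER_CUBIC))
```

```text
(no output)
```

View pics/s2.png

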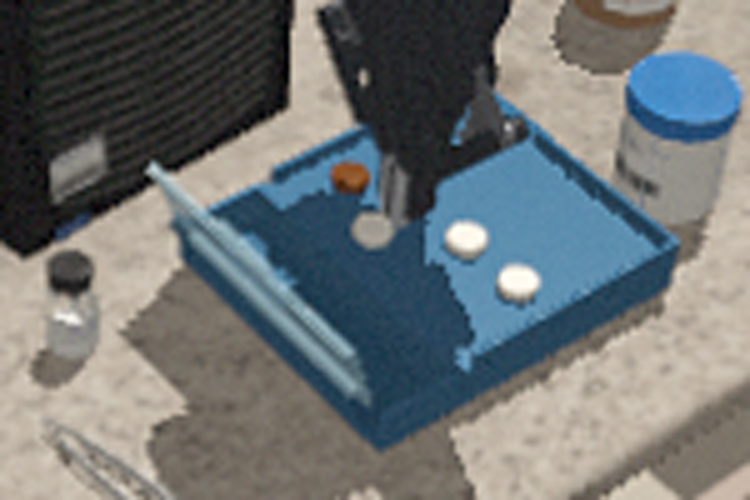

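The first tablet, at (373,230), is being pushed squarely by the fingertip; the brown tablet is clear. I'll finish this sweep and move behind the second.

Call:
apply_moves:
  commands:
    - {"grip": 0, "translation": [0, 0.6, 0], "delta_rot": [0, 0, 0]}
    - {"grip": 0, "translation": [0, 1.2, 0], "delta_rot": [0, 0, 0]}
    - {"grip": 0, "translation": [0, 1.8, 0], "delta_rot": [0, 0, 0]}
    - {"grip": 0, "translation": [0, 2.4, 0], "delta_rot": [0, 0, 0]}
    - {"grip": 0, "translation": [0.1, 3.0, 0], "delta_rot": [0, 0, 0]}
    - {"grip": 0, "translation": [0.1, 3.6, 0], "delta_rot": [0, 0, 0]}
    - {"grip": 0, "translation": [0.1, 4.1, 0], "delta_rot": [0, 0, 0]}
    - {"grip": 0, "translation": [0.1, 4.4, 0], "delta_rot": [0, 0, 0]}
    - {"grip": 0, "translation": [0.1, 4.5, 0], "delta_rot": [0, 0, 0]}
    - {"grip": 0, "translation": [0.1, 4.5, 0], "delta_rot": [0, 0, 0]}
    - {"grip": 0, "translation": [0.1, 4.0, 0.2], "delta_rot": [0, 0, 0]}
    - {"grip": 0, "translation": [0.1, 2.8, 2.0], "delta_rot": [0, 0, 0]}
    - {"grip": 0, "translation": [-0.5, 1, 3.0], "delta_rot": [0, 0, 0]}
    - {"grip": 0, "translation": [-2.0, -1, 3.0], "delta_rot": [0, 0, 0]}
    - {"grip": 0, "translation": [-3.5, -3, 3.0], "delta_rot": [0, 0, 0]}
    - {"grip": 0, "translation": [-3.5, -3.9, 2.0], "delta_rot": [0, 0, 0]}
    - {"grip": 0, "translation": [-3.5, -3.9, 1.0], "delta_rot": [0, 0, 0]}
    - {"grip": 0, "translation": [-3.5, -3.9, 1.0], "delta_rot": [0, 0, 0]}

```text
time_s: 5.03
tcp_pos: [0.4644, -0.0007, 0.0577]
ee_rot: [-0.002, 0.715, 0.7, -0.001]
ft_force: [-1.5, 0.7, 0.1]
grip_width: 0.0002
grasp_force: 0.0
```

Run:
```python
from h import *
a=cv2.resize(cams.capture("scene")[0][145:245,240:390],(600,400),interpolation=cv2.INTER_CUBIC)
cv2.imwrite("pics/s3.png",a)
```

```text
(no output)
```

View pics/s3.png

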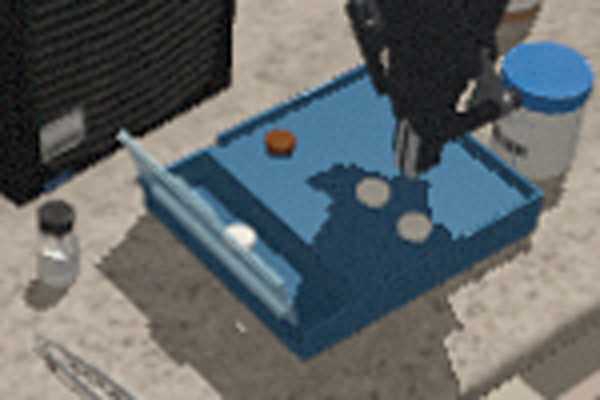

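The first tablet lies in the trough at (238,235), the brown is undisturbed, and the finger is behind the second white (373,192).

Call:
apply_moves:
  commands:
    - {"grip": 0, "translation": [0, 0, -1.0], "delta_rot": [0, 0, 0]}
    - {"grip": 0, "translation": [0, 0, -1.0], "delta_rot": [0, 0, 0]}
    - {"grip": 0, "translation": [0, 0.4, -1.0], "delta_rot": [0, 0, 0]}
    - {"grip": 0, "translation": [0, 0.9, -1.0], "delta_rot": [0, 0, 0]}
    - {"grip": 0, "translation": [0, 1.5, -1.0], "delta_rot": [0, 0, 0]}
    - {"grip": 0, "translation": [0, 2.1, -1.0], "delta_rot": [0, 0, 0]}
    - {"grip": 0, "translation": [0, 2.7, -1.0], "delta_rot": [0, 0, 0]}
    - {"grip": 0, "translation": [0, 3.3, -1.0], "delta_rot": [0, 0, 0]}
    - {"grip": 0, "translation": [0, 3.9, -1.0], "delta_rot": [0, 0, 0]}
    - {"grip": 0, "translation": [0.1, 4.5, -1.0], "delta_rot": [0, 0, 0]}
    - {"grip": 0, "translation": [0.1, 5.1, -1.0], "delta_rot": [0, 0, 0]}
    - {"grip": 0, "translation": [0.1, 5.7, -1.0], "delta_rot": [0, 0, 0]}
    - {"grip": 0, "translation": [0.1, 6.3, -1.0], "delta_rot": [0, 0, 0]}
    - {"grip": 0, "translation": [0.1, 6.9, -1.0], "delta_rot": [0, 0, 0]}
    - {"grip": 0, "translation": [0.1, 7.5, -1.0], "delta_rot": [0, 0, 0]}
    - {"grip": 0, "translation": [0.1, 8.1, -1.0], "delta_rot": [0, 0, 0]}
    - {"grip": 0, "translation": [0.1, 8.4, -1.0], "delta_rot": [0, 0, 0]}
    - {"grip": 0, "translation": [0.1, 8.4, -1.0], "delta_rot": [0, 0, 0]}
    - {"grip": 0, "translation": [0.1, 7.9, -0.8], "delta_rot": [0, 0, 0]}
    - {"grip": 0, "translation": [0.1, 6.5, 2.0], "delta_rot": [0, 0, 0]}

```text
time_s: 6.75
tcp_pos: [0.4625, 0.0651, 0.0755]
ee_rot: [-0.004, 0.713, 0.701, -0.004]
ft_force: [-0.1, -0.1, -0.8]
grip_width: -0.0001
grasp_force: 0.0
```

Call:
apply_moves:
  commands:
    - {"grip": 0, "translation": [-1.2, -2.5, 0], "delta_rot": [0, 0, 0]}
    - {"grip": 0, "translation": [-2.4, -4.5, 0], "delta_rot": [0, 0, 0]}
    - {"grip": 0, "translation": [-3.5, -6.4, 0], "delta_rot": [0, 0, 0]}
    - {"grip": 0, "translation": [-3.5, -6.4, -1.0], "delta_rot": [0, 0, 0]}
    - {"grip": 0, "translation": [-3.5, -6.4, -2.0], "delta_rot": [0, 0, 0]}
    - {"grip": 0, "translation": [-3.5, -6.4, -2.0], "delta_rot": [0, 0, 0]}

```text
time_s: 7.25
tcp_pos: [0.4302, 0.0006, 0.0579]
ee_rot: [-0.002, 0.714, 0.7, -0.001]
ft_force: [0.4, 0.3, 0.5]
grip_width: 0.0
grasp_force: 0.0
```

Run:
```python
from h import *
from cell import telemetry
print(telemetry.state()["tcp_pos"])
a=cv2.resize(cams.capture("scene")[0][145:245,240:390],(600,400),interpolation=cv2.INTER_CUBIC)
cv2.imwrite("pics/s4.png",a)
print(telemetry.state()["tcp_pos"])
```

```text
[0.43022689 0.00058814 0.05786914]
[0.43068648 0.00085092 0.05844455]
```

View pics/s4.png

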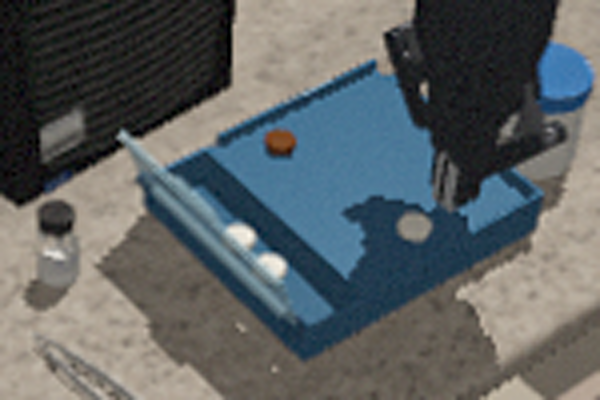

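Two whites are in the trough at (238,235) and (270,265), and the finger is behind the third (414,227).

Call:
apply_moves:
  commands:
    - {"grip": 0, "translation": [0, 0, -0.95], "delta_rot": [0, 0, 0]}
    - {"grip": 0, "translation": [0, 0, -0.95], "delta_rot": [0, 0, 0]}
    - {"grip": 0, "translation": [0, 0.4, -0.95], "delta_rot": [0, 0, 0]}
    - {"grip": 0, "translation": [0, 0.9, -0.95], "delta_rot": [0, 0, 0]}
    - {"grip": 0, "translation": [0, 1.5, -0.95], "delta_rot": [0, 0, 0]}
    - {"grip": 0, "translation": [0, 2.1, -0.95], "delta_rot": [0, 0, 0]}
    - {"grip": 0, "translation": [0, 2.7, -0.95], "delta_rot": [0, 0, 0]}
    - {"grip": 0, "translation": [0, 3.3, -0.95], "delta_rot": [0, 0, 0]}
    - {"grip": 0, "translation": [0, 3.9, -0.95], "delta_rot": [0, 0, 0]}
    - {"grip": 0, "translation": [0.1, 4.5, -0.95], "delta_rot": [0, 0, 0]}
    - {"grip": 0, "translation": [0.1, 5.1, -0.95], "delta_rot": [0, 0, 0]}
    - {"grip": 0, "translation": [0.1, 5.7, -0.95], "delta_rot": [0, 0, 0]}
    - {"grip": 0, "translation": [0.1, 6.3, -0.95], "delta_rot": [0, 0, 0]}
    - {"grip": 0, "translation": [0.1, 6.9, -0.95], "delta_rot": [0, 0, 0]}
    - {"grip": 0, "translation": [0.1, 7.5, -0.95], "delta_rot": [0, 0, 0]}
    - {"grip": 0, "translation": [0.1, 8.1, -0.95], "delta_rot": [0, 0, 0]}
    - {"grip": 0, "translation": [0.1, 8.4, -0.95], "delta_rot": [0, 0, 0]}
    - {"grip": 0, "translation": [0.1, 8.4, -0.95], "delta_rot": [0, 0, 0]}
    - {"grip": 0, "translation": [0.1, 7.9, -0.8], "delta_rot": [0, 0, 0]}
    - {"grip": 0, "translation": [0.1, 6.5, 2.0], "delta_rot": [0, 0, 0]}

```text
time_s: 8.97
tcp_pos: [0.4285, 0.0661, 0.0756]
ee_rot: [-0.004, 0.713, 0.701, -0.004]
ft_force: [0.2, -0.8, 0.6]
grip_width: -0.0004
grasp_force: 0.0
```

Call:
apply_moves:
  commands:
    - {"grip": 0, "translation": [0, -1, 4], "delta_rot": [0, 0, 0]}
    - {"grip": 0, "translation": [0, -2, 8], "delta_rot": [0, 0, 0]}
    - {"grip": 0, "translation": [0, -2, 9], "delta_rot": [0, 0, 0]}
    - {"grip": 0, "translation": [0, -2, 9], "delta_rot": [0, 0, 0]}

```text
time_s: 9.3
tcp_pos: [0.4355, 0.0443, 0.1743]
ee_rot: [0.004, 0.714, 0.7, 0.003]
ft_force: [0.4, 0.1, -0.7]
grip_width: 0.0
grasp_force: 0.0
```

Run:
```python
from h import *
from cell import telemetry
a=cv2.resize(cams.capture("scene")[0][145:245,240:390],(600,400),interpolation=cv2.INTER_CUBIC)
cv2.imwrite("pics/s5.png",a)
print(telemetry.state()["tcp_pos"])
```

```text
[0.43372241 0.0448416  0.17146786]
```

View pics/s5.png

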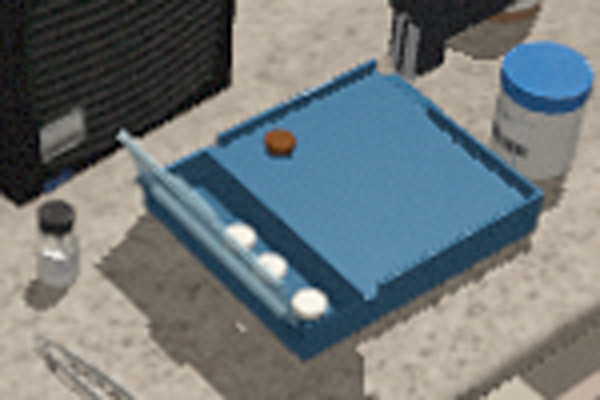

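All three whites are in the trough, at (238,235), (270,265) and (310,300), and brown remains on the deck. I'll check their heights by depth before closing the cover.

Run:
```python
from h import *
p,d=cams.capture("top")
cv2.imwrite("pics/t6.png",p)
m=cams.camera_model("top");V=np.array(m["view"]);
w=((p.min(2)>120)&(d>0)).astype(np.uint8);w[:170]=0;w[270:]=0;w[:,:295]=0;w[:,325:]=0
n,l,s,c=cv2.connectedComponentsWithStats(w)
for i in range(1,n):
    if s[i,4]<15: continue
    D=d[l==i]; ys,xs=np.where(l==i)
    nn=cv2.undistortPoints(np.c_[xs,ys].astype(float).reshape(-1,1,2),np.array(m["K"]),np.array(m["dist_coeffs"])).reshape(-1,2)
    P=(np.c_[nn,np.ones(len(nn))]*D[:,None]-V[:3,3])@V[:3,:3]
    print(s[i],P.mean(0),np.percentile(P[:,2],[5,50,95]))
```

```text
[295 170  30  24 367] [0.57124484 0.12794526 0.01290374] [-0.00165187  0.00137327  0.07666679]
[302 189   4  34  63] [0.50886554 0.13603337 0.03824438] [0.03269603 0.03731005 0.04492232]
[295 195   5  47 112] [0.47665503 0.15103123 0.07876303] [0.07195274 0.07766609 0.0859458 ]
[312 207  11  11  93] [0.49895627 0.10713622 0.01248645] [0.00575896 0.01291167 0.0167524 ]
[311 222  11  11  95] [0.46896028 0.10851645 0.01231526] [0.00560617 0.01388789 0.01646598]
[302 224   2  25  40] [0.4511184  0.13707405 0.03864285] [0.03401497 0.03810775 0.04394792]
[311 239  11  11  93] [0.4333716  0.10751121 0.01269925] [0.00738917 0.0133551  0.01612736]
[295 243   3  11  24] [0.42249273 0.15100521 0.07589125] [0.07243329 0.07603677 0.07848428]
[317 263   8   7  39] [0.38939399 0.094906   0.0018895 ] [-0.00082486  0.00183784  0.00416561]
```

All three lie flat (tops at z≈0.013). Next I'll go over the cover and down behind it.

Call:
apply_moves:
  commands:
    - {"grip": 0, "translation": [1.5, 4, 0], "delta_rot": [0, 0, 0]}
    - {"grip": 0, "translation": [3, 8, 0], "delta_rot": [0, 0, 0]}
    - {"grip": 0, "translation": [4.5, 12, 0], "delta_rot": [0, 0, 0]}
    - {"grip": 0, "translation": [5.1, 14.3, 0], "delta_rot": [0, 0, 0]}
    - {"grip": 0, "translation": [5.1, 14.3, 0], "delta_rot": [0, 0, 0]}
    - {"grip": 0, "translation": [5.1, 14.3, -3], "delta_rot": [0, 0, 0]}
    - {"grip": 0, "translation": [5.1, 14.3, -6], "delta_rot": [0, 0, 0]}
    - {"grip": 0, "translation": [5.1, 14.3, -8.5], "delta_rot": [0, 0, 0]}
    - {"grip": 0, "translation": [5.1, 14.3, -9.5], "delta_rot": [0, 0, 0]}
    - {"grip": 0, "translation": [5.1, 14.3, -9.5], "delta_rot": [0, 0, 0]}
    - {"grip": 0, "translation": [5.1, 14.3, -9.5], "delta_rot": [0, 0, 0]}

```text
time_s: 10.32
tcp_pos: [0.4828, 0.1882, 0.0737]
ee_rot: [-0.001, 0.714, 0.7, -0.001]
ft_force: [0.4, -0.3, 1.4]
grip_width: -0.0
grasp_force: 0.0
```

Call:
apply_moves:
  commands:
    - {"grip": 0, "translation": [0.1, -0.5, 1.0], "delta_rot": [0, 0, 0]}
    - {"grip": 0, "translation": [0.1, -1.2, 1.3], "delta_rot": [0, 0, 0]}
    - {"grip": 0, "translation": [0.1, -2.0, 1.3], "delta_rot": [0, 0, 0]}
    - {"grip": 0, "translation": [0.1, -2.7, 1.3], "delta_rot": [0, 0, 0]}
    - {"grip": 0, "translation": [0.1, -3.3, 1.3], "delta_rot": [0, 0, 0]}
    - {"grip": 0, "translation": [0.1, -3.9, 1.3], "delta_rot": [0, 0, 0]}
    - {"grip": 0, "translation": [0.1, -4.5, 1.3], "delta_rot": [0, 0, 0]}
    - {"grip": 0, "translation": [0.1, -5.2, 1.2], "delta_rot": [0, 0, 0]}
    - {"grip": 0, "translation": [0.1, -5.8, 1.0], "delta_rot": [0, 0, 0]}
    - {"grip": 0, "translation": [0.1, -6.4, 0.6], "delta_rot": [0, 0, 0]}
    - {"grip": 0, "translation": [0.1, -6.8, 0.2], "delta_rot": [0, 0, 0]}
    - {"grip": 0, "translation": [0.1, -7.3, -0.3], "delta_rot": [0, 0, 0]}
    - {"grip": 0, "translation": [0.1, -7.5, -0.8], "delta_rot": [0, 0, 0]}
    - {"grip": 0, "translation": [0.1, -7.7, -1.2], "delta_rot": [0, 0, 0]}
    - {"grip": 0, "translation": [0.1, -7.7, -1.6], "delta_rot": [0, 0, 0]}
    - {"grip": 0, "translation": [0.1, -7.7, -1.6], "delta_rot": [0, 0, 0]}

```text
time_s: 11.65
tcp_pos: [0.4839, 0.1114, 0.0576]
ee_rot: [-0.001, 0.714, 0.7, -0.001]
ft_force: [-0.5, -0.4, 0.1]
grip_width: 0.0
grasp_force: 0.0
```

Call:
apply_moves:
  commands:
    - {"grip": 0, "translation": [0, 0, -0.2], "delta_rot": [0, 0, 0]}
    - {"grip": 0, "translation": [0, 0, -0.4], "delta_rot": [0, 0, 0]}
    - {"grip": 0, "translation": [0, 0, -0.5], "delta_rot": [0, 0, 0]}
    - {"grip": 0, "translation": [0, 0, -0.5], "delta_rot": [0, 0, 0]}

```text
time_s: 11.98
tcp_pos: [0.4848, 0.1117, 0.0539]
ee_rot: [0.0, 0.714, 0.7, 0.0]
ft_force: [-0.9, -0.2, -0.5]
grip_width: 0.0002
grasp_force: 0.0
```

Call:
apply_moves:
  commands:
    - {"grip": 0, "translation": [0, 0, -0.1], "delta_rot": [0, 0, 0]}
    - {"grip": 0, "translation": [0, 0, -0.2], "delta_rot": [0, 0, 0]}
    - {"grip": 0, "translation": [0, 0, -0.2], "delta_rot": [0, 0, 0]}
    - {"grip": 0, "translation": [0, 0, -0.2], "delta_rot": [0, 0, 0]}

```text
time_s: 12.32
tcp_pos: [0.4849, 0.1117, 0.0537]
ee_rot: [-0.0, 0.714, 0.701, -0.0]
ft_force: [-5.5, -0.3, 13.0]
grip_width: -0.0001
grasp_force: 6.4
```

A firm 13 N stop with the tip at z≈32 mm matches the shut cover. Retracting and checking.

Call:
apply_moves:
  commands:
    - {"grip": 0, "translation": [0, 0, -0.05], "delta_rot": [0, 0, 0]}
    - {"grip": 0, "translation": [0, 0, -0.05], "delta_rot": [0, 0, 0]}
    - {"grip": 0, "translation": [0, 0, 2], "delta_rot": [0, 0, 0]}
    - {"grip": 0, "translation": [0, 0, 6], "delta_rot": [0, 0, 0]}
    - {"grip": 0, "translation": [0, -3, 10], "delta_rot": [0, 0, 0]}
    - {"grip": 0, "translation": [0, -7, 14], "delta_rot": [0, 0, 0]}
    - {"grip": 0, "translation": [0, -11, 17], "delta_rot": [0, 0, 0]}
    - {"grip": 0, "translation": [0, -15, 18], "delta_rot": [0, 0, 0]}
    - {"grip": 0, "translation": [0, -19, 18], "delta_rot": [0, 0, 0]}
    - {"grip": 0, "translation": [0, -23, 18], "delta_rot": [0, 0, 0]}
    - {"grip": 0, "translation": [0, -25, 18], "delta_rot": [0, 0, 0]}
    - {"grip": 0, "translation": [0, -25, 18], "delta_rot": [0, 0, 0]}

```text
time_s: 13.32
tcp_pos: [0.4849, -0.1444, 0.233]
ee_rot: [0.002, 0.716, 0.698, -0.0]
ft_force: [0.5, -0.4, 0.4]
grip_width: 0.0002
grasp_force: 0.0
```

Run:
```python
from h import *
a=cv2.resize(cams.capture("scene")[0][145:245,240:390],(600,400),interpolation=cv2.INTER_CUBIC)
cv2.imwrite("pics/s7.png",a)
p,d=cams.capture("top")
m=cams.camera_model("top");V=np.array(m["view"])
def wp(P): # depth-derived z at projected points
    for q in P:
        u,v=np.round(proj("top",q)[0]).astype(int); D=np.median(d[v-1:v+2,u-1:u+2])
        n=cv2.undistortPoints(np.array([[[u,v]]],float),np.array(m["K"]),np.array(m["dist_coeffs"])).reshape(2)
        print(q,(np.r_[n,1]*D-V[:3,3])@V[:3,:3])
wp([(x,y,.032) for x in(.42,.484,.54) for y in(.096,.105,.125)])
```

```text
(0.42, 0.096, 0.032) [0.42011882 0.09536271 0.03244304]
(0.42, 0.105, 0.032) [0.41983979 0.10517229 0.03200599]
(0.42, 0.125, 0.032) [0.41921711 0.12502417 0.03390402]
(0.484, 0.096, 0.032) [0.48333341 0.0966633  0.03356601]
(0.484, 0.105, 0.032) [0.4830551 0.1046357 0.0340706]
(0.484, 0.125, 0.032) [0.48453937 0.12442169 0.03326389]
(0.54, 0.096, 0.032) [0.53947449 0.09570198 0.03324779]
(0.54, 0.105, 0.032) [0.53914653 0.10569115 0.03349254]
(0.54, 0.125, 0.032) [0.54075261 0.12558143 0.03234668]
```

View pics/s7.png

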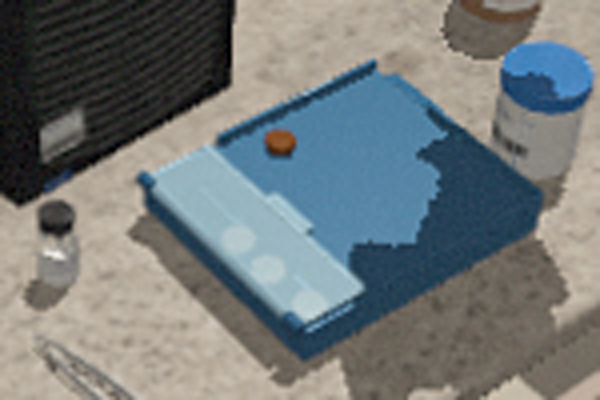

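The cover lies flat at z≈0.033 over its whole area, with the three whites visible beneath it at (238,238), (268,268) and (307,300). Brown is on the deck at (280,142), and the vial, pot and tweezers have not moved.

```bash
python3 -c "
from cell import ctrl
print(ctrl.job_done())"
```

```text
the job is handed in; nothing more can be done
None
```

The job is handed in: the three white tablets are in the trough under the fully shut cover, the brown tablet is still on the deck, and the pot, vial and tweezers are where they were.

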